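Set the long dig block against the stop rail

ROBOT

A 7-joint arm with a two-finger parallel gripper is mounted at the origin on the work surface. World frame = base frame: x ahead of the robot, y to its left, z up, the work surface at z = 0. Lengths are in m, angles in degrees, forces in N, time in s.
With the tool pointing down it reaches from about 0.425 to 0.875 m from the base axis. Payload 4.7 kg.
Tool frame: the origin (TCP) lies at the centre of the arm's flange, where the gripper is bolted on; the fingertips stand 182 mm ahead of it and the grasp point (between the pads) lies 164 mm ahead of it; z points along the fingers, x is the direction in which the jaws open and shut, and the axes are right-handed (so a half turn about z gives the same grasp; the last joint's range is limited). The gripper opens to 87 mm and grips with 3 to 60 N. Pads are 19 mm wide; open, the fingers measure 117 mm over their backs; the gripper's body (75 mm by 190 mm) begins 51 mm behind the grasp point.
Start: joints at [-65.827, 18.392, -4.016, 83.108, 1.295, 78.541, -3.26], TCP at [0.258, 0.597, 0.405] pointing down, gripper open.
Joint ranges: [-163.93, 163.93], [-17.29, 119.83], [-79.2, 71.16], [3.27, 140.29], [-89.18, 269.18], [5.43, 117.66], [-154.24, 154.24]. Speed limits (degrees/s): [147.25, 147.25, 180, 180, 180, 180, 180].

INTERFACE

Orientations are given as [roll, pitch, yaw] about the fixed x, y, z axes, in that order (R = Rz(yaw) Ry(pitch) Rx(roll)).
In Python, from cell import env gives the robot as it stands. The module is installed in compiled form; this text tells all that it offers.
- The arm moves only by the tool carry_out, never from a script. Its argument "increments" is a list of rows, each a list of 5 numbers: the shift along the world's x, y, z in m, then the turn about the world's z in degrees, then the gripper's target within -1 to 1 (shut at 1, half-way at 0, fully open at -1). In form: [[dx, dy, dz, spin, jaw], ...]. A call has 1 to 20 rows; each row is the pose to reach, as a shift and turn from the pose commanded when the call began; what a row does not reach only later rows make up. A row lasts 1/10 s, in which the tool goes at most 50 mm and 8.59 degrees, less where a joint would pass 70% of its speed; a pose out of reach is approached as far as the arm can. A call with a gripper value outside its range is refused whole. The fingers move at their own pace and stop on an object; "grip_force" is the grip in N (left out, the last holds). Time passes only in rows, so rows that repeat a pose let the fingers close. It gives the time, the measured TCP pose, the force and the opening at its end, in the units of the state.
- env.get_obs(): the state, without advancing time (a new reading comes with each control period).
- env.read_camera(name): name is "scene" or "side" or "wrist"; returns (picture, depth): 400x640x3 uint8, red, green, blue; 400x640 float32, m along the optical axis (not along the pixel's ray), 0 where there is no reading.
- env.get_calibration(name): a dict with "K" (3x3 intrinsics, pixels), "camera_from_world" (4x4, takes a point from world to camera coordinates); the wrist camera has in their place "T_tool_cam" (4x4, takes a point from camera to tool coordinates, whose origin is the TCP and whose axes are the tool frame's). Camera axes: x right, y down, z forward; pixel columns grow to the right and rows downward; lengths in m; the calibration is good to about 2 mm. A picture is of the moment at which its call begins: read the wrist's pose just before it. get_calibration takes no time and is no camera call.
- env.sign_off(): hands the job in, once; it reports no verdict.
The state is a dict: "time_s": time; "qpos": joint angles; "joint_velocities": joint speeds; "effort": joint torques, N m; "tool_pos": TCP position; "tool_rot": TCP orientation; "force": force on the tool from outside, world axes, zero at the start; "wrist_torque": the same for the moment, N m; "grip_width": finger opening in m.
Only numpy, scipy, OpenCV 4.12 (cv2) and the standard library are available. Lean on these libraries where they do the work, as an engineer would, in place of code of your own. Each camera call takes 0.05 s, during which the arm holds its last target.

TASK

Slide the long plaster dig block away from the robot until its long side lies flush along the wooden stop rail screwed to the table, without sticking out past either end of the rail, so that it cannot creep while it is brushed. Push it along the table without lifting or tipping it, and leave the square plaster block and the brush where they are.

Things in the scene. Friction and masses are not known exactly. Their poses are not given: they have to be found in the camera images.
- long_block: Long off-white plaster block, a carved backbone along its top: 260 mm long (its y), 75 wide (x), 40 high, 0.5 to 0.95 kg, loose. Origin: centre of underside, z up. Its +x long side faces the rail, -x the robot; it starts up to 18 degrees askew, centre 105 to 135 mm from the rail's centre line. A push at one end mostly swings that end.
- stop_rail: Stop rail, a straight wooden batten fixed to the table beyond the long block: 400 mm long (its y), 25 wide (x), 30 high. Origin: centre of underside, z up, +x pointing away from the block and the robot; its face towards the block is at x = -12.5 mm. With the block flush, the block's origin is at x = -50 mm in this frame.
- square_block: Bystander: the shorter plaster dig block with a coiled shell on top, 120 x 100 x 40 mm (x, y, z), loose on the table to the left or right of the long block. Origin at the centre of its underside.
- brush: Bystander: a flat brush lying on the table on the other side of the long block, about 175 mm long (its x, bristles at +x), 32 mm wide, 14 mm high. Origin on its underside near mid-length. Beyond the rail lies a 65 x 200 x 50 mm grey pencil case, never nearer than about 60 mm to the rail.

How it is judged:
By the outcome, as a careful person would: the job done as asked, in the order asked, and still so for the second after the job is handed in, with the robot touching nothing.
It also fails if it takes over 43 s, if anything falls off the work surface, if the arm or the gripper's body presses on something with over 40 N, if the wrist force passes 120 N, or if a joint passes its speed limit or range.

## Working session

There is one attempt and no reset: what is moved stays moved. The work goes in short steps, Python scripts to look and compute and a tool call to move; the robot and the scene stay as the last step left them, time stands still between calls to the robot, and variables do not carry over. Pictures are saved under pics/ and viewed, and the job is handed in when it is done.

Besides the shell and the picture viewer there is one more tool, called after "Call:" by a JSON object that holds its "op" and its "data", one argument or row to a line. carry_out: Moves the arm, as the interface text tells. Its arguments: {"type":"object","properties":{"increments":{"type":"array"},"grip_force":{"type":"number"}},"required":["increments"]}

```bash
mkdir -p pics; ls
python3 - <<'E'
from cell import env
import cv2,numpy as np
print(env.get_obs())
for n in ["scene","side"]:
    p,d=env.read_camera(n); c=env.get_calibration(n)
    np.savez(f"{n}0.npz",p=p,d=d,K=c["K"],T=c["camera_from_world"])
    cv2.imwrite(f"pics/{n}0.png",p[:,:,::-1])
E
```

```text
pics
{'time_s': 0.0, 'qpos': array([-65.82716737,  18.43942225,  -4.01663344,  83.17592894,
         1.29431942,  78.54088313,  -3.25971436]), 'joint_velocities': array([-0.0833112 ,  0.00580754,  0.14358881,  0.01015624, -0.07142096,
        0.12772731, -0.02556815]), 'effort': array([-3.21633679e-04, -4.91290855e+01, -4.04090155e-01, -3.12527204e+01,
       -6.39306614e-02,  4.39245184e-02,  1.73000572e-04]), 'tool_pos': array([0.25771568, 0.5964964 , 0.40364822]), 'tool_rot': array([1.79995197e+02, 1.11021912e-01, 6.66381306e+01]), 'force': array([-0.05202688,  0.39296286,  0.37227188]), 'wrist_torque': array([-0.02483486,  0.03828942, -0.03234071]), 'grip_width': 0.08683597518169349}
```

View pics/scene0.png

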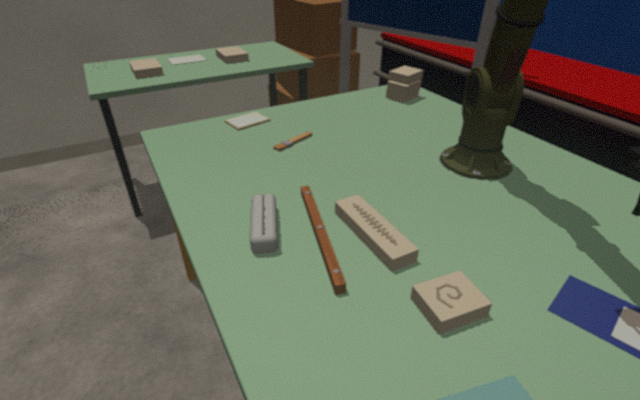

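View pics/side0.png

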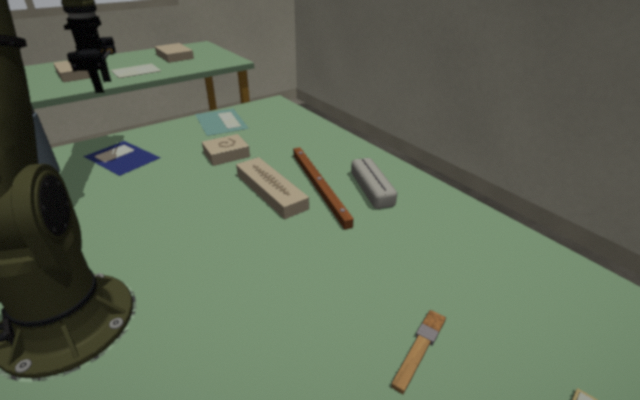

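The scene view shows the long block at about (375,232), the rail from (305,188) to (340,287), the square block at (450,300), the pencil case at (263,222) and the brush at (293,141). The side view agrees. Next I'll rectify both views and fit rectangles from depth.

```bash
cat > h.py <<'E'
import numpy as np,cv2
def world(d,K,T):
    v,u=np.mgrid[:d.shape[0],:d.shape[1]]
    X=np.stack([(u-K[0,2])/K[0,0]*d,(v-K[1,2])/K[1,1]*d,d],-1)
    R,t=T[:3,:3],T[:3,3]
    return (X-t)@R
def comps(d,K,T,lo,hi,box):
    W=world(d,K,T)
    m=(d>0)&(W[...,2]>lo)&(W[...,2]<hi)&(W[...,0]>box[0])&(W[...,0]<box[1])&(W[...,1]>box[2])&(W[...,1]<box[3])
    n,l,s,c=cv2.connectedComponentsWithStats(m.astype(np.uint8))
    out=[]
    for i in range(1,n):
        if s[i,4]<40: continue
        P=W[l==i]
        out.append((cv2.minAreaRect(P[:,:2].astype(np.float32)*1000),np.percentile(P[:,2],90),s[i,4],c[i]))
    return out
E
python3 - <<'E'
from h import *
for n in ["scene","side"]:
    a=np.load(n+"0.npz")
    print(n)
    W=world(a["d"],a["K"],a["T"])
    for lo in (0.009,0.02,0.034):
      print(lo)
      for r in comps(a["d"],a["K"],a["T"],lo,0.07,(0.25,1.2,-.7,.7)):
        (c,s,an),z,k,px=r; print(np.round(c,1),np.round(s,1),round(an,1),round(z,4),k,np.round(px))
E
```

```text
scene
0.009
[ 468.2 -422.5] [175.8  36. ] 18.9 0.0151 181 [291. 140.]
[641.7  98.1] [401.5  25.6] 74.3 0.0311 1314 [323. 241.]
[754.6   5.9] [199.7  65.2] 68.4 0.0507 1488 [263. 224.]
[522.2 157. ] [262.8  77.6] 89.6 0.0414 2758 [376. 231.]
[519.  423.9] [102.1 122.6] 83.4 0.0413 3088 [450. 300.]
0.02
[641.7  98.1] [401.5  25.6] 74.3 0.0312 1155 [323. 239.]
[754.6   5.9] [199.7  65.2] 68.4 0.0508 1391 [263. 222.]
[522.2 157. ] [262.8  77.6] 89.6 0.0415 2465 [376. 230.]
[518.9 423.9] [101.9 122.6] 83.4 0.0414 2784 [450. 298.]
0.034
[754.6   5.9] [199.7  65.1] 68.4 0.0509 1267 [263. 220.]
[522.2 157.1] [262.8  77.4] 89.5 0.0416 2084 [376. 228.]
[518.8 423.6] [101.4 122.3] 83.5 0.0415 2400 [451. 296.]
side
0.009
[519.1 422.7] [104.8 120.7] 82.9 0.0422 977 [225. 148.]
[641.3  97.2] [403.2  26.1] 74.3 0.0317 1085 [324. 188.]
[521.9 155.3] [265.6  77.3] 89.2 0.0422 2102 [273. 186.]
[751.6   1.6] [199.1  64. ] 68.6 0.0515 1383 [374. 182.]
[ 468.3 -423.8] [177.3  32.4] 19.2 0.0153 1370 [419. 348.]
0.02
[519.1 422.6] [104.8 120.6] 82.9 0.0423 825 [225. 146.]
[641.5  97.3] [402.9  25.8] 74.1 0.0318 882 [324. 186.]
[521.9 155.3] [265.6  77.3] 89.2 0.0423 1862 [273. 184.]
[751.7   1.8] [198.7  64. ] 68.6 0.0516 1249 [374. 181.]
0.034
[519.2 422.6] [104.7 120.6] 83.1 0.0425 637 [225. 144.]
[521.8 155.3] [265.5  77.1] 89.1 0.0425 1555 [272. 182.]
[751.8   1.9] [198.4  64. ] 68.6 0.0518 1031 [374. 179.]
```

Rail frame: centre (641.5, 97.6) mm, yaw −15.8°. The long block is at x −131, y +24 in that frame and 15° askew. I'll line the open jaws up parallel to the rail and push with both fingers, so the far end swings in first. First I'll move behind the block.

Call:
{"op": "carry_out", "data": {
  "increments": [
    [0.018,-0.042,0,2,-1],
    [0.037,-0.083,0,4,-1],
    [0.055,-0.125,0,6,-1],
    [0.073,-0.167,0,7.6,-1],
    [0.092,-0.209,0,7.6,-1],
    [0.11,-0.25,0,7.6,-1],
    [0.128,-0.292,0,7.6,-1],
    [0.146,-0.334,0,7.6,-1],
    [0.165,-0.375,0,7.6,-1],
    [0.183,-0.417,0,7.6,-1],
    [0.183,-0.417,0,7.6,-1],
    [0.183,-0.417,-0.04,7.6,-1],
    [0.183,-0.417,-0.08,7.6,-1],
    [0.183,-0.417,-0.12,7.6,-1],
    [0.183,-0.417,-0.15,7.6,-1],
    [0.183,-0.417,-0.15,7.6,-1],
    [0.183,-0.417,-0.15,7.6,-1]
  ]
}}

```text
time_s: 1.8
tool_pos: [0.4408, 0.18, 0.255]
tool_rot: [-180.0, 0.0, 74.3]
force: [0.4, 0.6, 1.2]
grip_width: 0.0873
```

Call:
{"op": "carry_out", "data": {
  "increments": [
    [0,0,-0.02,0,-1],
    [0,0,-0.04,0,-1],
    [0,0,-0.058,0,-1],
    [0,0,-0.058,0,-1],
    [0,0,-0.058,0,-1]
  ]
}}

```text
time_s: 2.3
tool_pos: [0.4417, 0.1802, 0.1985]
tool_rot: [179.9, -0.1, 74.2]
force: [0.0, -0.9, -0.1]
grip_width: 0.0869
```

Run:
```python
from cell import env
import cv2
p,d=env.read_camera("side"); cv2.imwrite("pics/side1.png",cv2.resize(p[100:260,150:420,::-1],None,fx=2.9,fy=2.9))
o=env.get_obs();print(o["tool_pos"],o["force"])
```

```text
[0.44183554 0.1802848  0.19878396] [0.07621432 0.18617431 0.09124331]
```

View pics/side1.png

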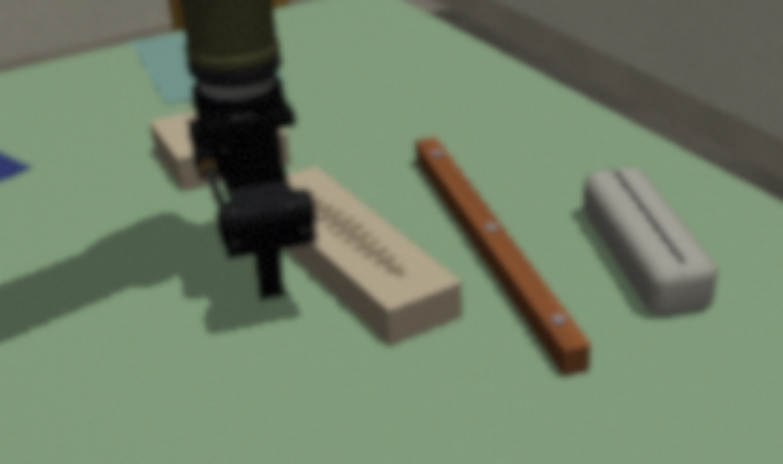

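The gripper is down on the robot side of the block, with one fingertip at about (270,290) in the crop and a gap to the block's near face. Next is the first 65 mm of the push along the rail normal.

Call:
{"op": "carry_out", "data": {
  "increments": [
    [0.005,-0.0014,0,0,-1],
    [0.01,-0.0028,0,0,-1],
    [0.015,-0.0042,0,0,-1],
    [0.02,-0.0057,0,0,-1],
    [0.025,-0.0071,0,0,-1],
    [0.03,-0.0085,0,0,-1],
    [0.035,-0.0099,0,0,-1],
    [0.04,-0.0113,0,0,-1],
    [0.045,-0.0127,0,0,-1],
    [0.05,-0.0141,0,0,-1],
    [0.055,-0.0156,0,0,-1],
    [0.06,-0.017,0,0,-1],
    [0.0625,-0.0177,0,0,-1],
    [0.0625,-0.0177,0,0,-1]
  ]
}}

```text
time_s: 3.75
tool_pos: [0.504, 0.1614, 0.1968]
tool_rot: [179.9, 0.0, 74.2]
force: [-0.4, -0.4, -0.2]
grip_width: 0.0867
```

```bash
cat > look.py <<'E'
import sys
from h import *
from cell import env
o=env.get_obs(); print(o["tool_pos"],o["force"],o["time_s"])
c0=np.array([641.5,97.6]);n=np.array([.962,-.272]);t=np.array([.272,.962])
print("tool in rail",(o["tool_pos"][:2]*1000-c0)@n,(o["tool_pos"][:2]*1000-c0)@t)
for nm in ["scene","side"]:
    p,d=env.read_camera(nm);c=env.get_calibration(nm);K,T=c["K"],c["camera_from_world"]
    cv2.imwrite(f"pics/{nm}{sys.argv[1]}.png",p[:,:,::-1]); np.savez(f"{nm}{sys.argv[1]}.npz",p=p,d=d)
    for lo,hi in((0.02,0.033),(0.036,.047)):
      for (c,s,an),z,k,px in comps(d,K,T,lo,hi,(.3,.72,-.15,.6)):
        c=np.array(c);print(nm,lo,np.round(c,1),"rail",np.round([(c-c0)@n,(c-c0)@t],1),np.round(s,1),round(an,1),k)
E
python3 look.py 2
```

```text
[0.50398444 0.16142888 0.19681953] [-0.40339201 -0.43779743 -0.2062628 ] 3.75
tool in rail -149.65142768672243 23.99915031550698
scene 0.02 [641.5  97.2] rail [ 0.1 -0.4] [402.7  25.8] 74.4 1156
scene 0.02 [587.4 141.8] rail [-64.1  27.8] [ 71.1 268.2] 4.0 283
scene 0.02 [545.8 450.2] rail [-188.   313.1] [ 77.1 154.2] 44.1 384
scene 0.036 [542.1 140.9] rail [-107.4   14.6] [262.1  96.4] 78.0 2033
scene 0.036 [518.7 423.8] rail [-206.9  280.4] [101.4 121.6] 83.5 2334
side 0.02 [479.3 405.8] rail [-239.8  252.3] [ 69.  136.4] 36.1 144
side 0.02 [640.8  95.6] rail [-0.1 -2.1] [402.9  25.8] 74.3 869
side 0.02 [705.  -44.2] rail [  99.6 -119.2] [93.7 28.1] 89.2 104
side 0.02 [509.  56.] rail [-116.1  -76.1] [ 61.  135.6] 22.7 212
side 0.036 [519.9 422.4] rail [-205.3  279.4] [104.4 121.1] 84.1 547
side 0.036 [539.1 139.9] rail [-110.    12.8] [259.7 104.1] 77.7 993
side 0.036 [705.6 -43.5] rail [ 100.  -118.3] [28.  93.5] 0.1 130
```

View pics/scene2.png

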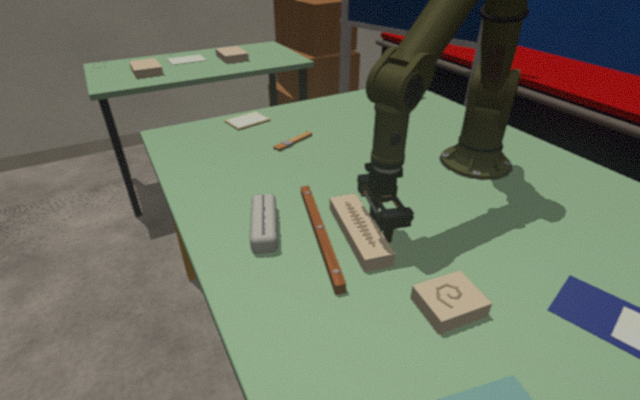

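The block has swung nearly parallel to the rail (about (360,230) to the rail at (323,240)) and is still well inside its ends. I'll continue for 45 mm.

Call:
{"op": "carry_out", "data": {
  "increments": [
    [0.005,-0.0014,0,0,-1],
    [0.01,-0.0028,0,0,-1],
    [0.015,-0.0042,0,0,-1],
    [0.02,-0.0057,0,0,-1],
    [0.025,-0.0071,0,0,-1],
    [0.03,-0.0085,0,0,-1],
    [0.035,-0.0099,0,0,-1],
    [0.04,-0.0113,0,0,-1],
    [0.0433,-0.0122,0,0,-1],
    [0.0433,-0.0122,0,0,-1]
  ]
}}

```text
time_s: 4.85
tool_pos: [0.5472, 0.1493, 0.1968]
tool_rot: [180.0, 0.0, 74.2]
force: [-1.8, 0.2, 1.8]
grip_width: 0.0871
```

```bash
python3 look.py 3; python3 -c "
import cv2;p=cv2.imread('pics/scene3.png');cv2.imwrite('pics/scene3c.png',cv2.resize(p[160:310,260:450],None,fx=4,fy=4,interpolation=3))"
```

```text
[0.54720779 0.1493477  0.19676064] [-1.84849755  0.16671475  1.83917637] 4.85
tool in rail -104.78448147667065 24.133808014338435
scene 0.02 [641.7  97.4] rail [ 0.2 -0.1] [400.2  25.8] 74.3 1151
scene 0.02 [609.5  55.2] rail [-19.2 -49.5] [127.3   1.4] 74.3 49
scene 0.02 [639.3 195.1] rail [-28.6  93.2] [ 65.5 148.3] 14.4 190
scene 0.02 [546.1 449.4] rail [-187.4  312.5] [ 76.1 153.8] 43.2 360
scene 0.036 [580.7 127.9] rail [-66.8  12.6] [262.2  96.2] 74.3 2011
scene 0.036 [519.  423.7] rail [-206.5  280.4] [101.5 121.5] 83.7 2342
side 0.02 [492.8 398.8] rail [-225.   249.3] [ 77.4 154.9] 43.8 173
side 0.02 [592.7 111.2] rail [-50.7  -0.2] [404.1 128.5] 74.0 999
side 0.02 [705.3 -41.8] rail [  99.3 -116.8] [95.8 28.4] 89.8 108
side 0.036 [519.5 422.7] rail [-205.8  279.5] [105.  119.9] 84.0 608
side 0.036 [572.4  97.9] rail [-66.5 -18.5] [200.7  97.1] 73.9 878
side 0.036 [705.8 -44.4] rail [ 100.5 -119.1] [28.  95.1] 0.1 125
```

View pics/scene3c.png

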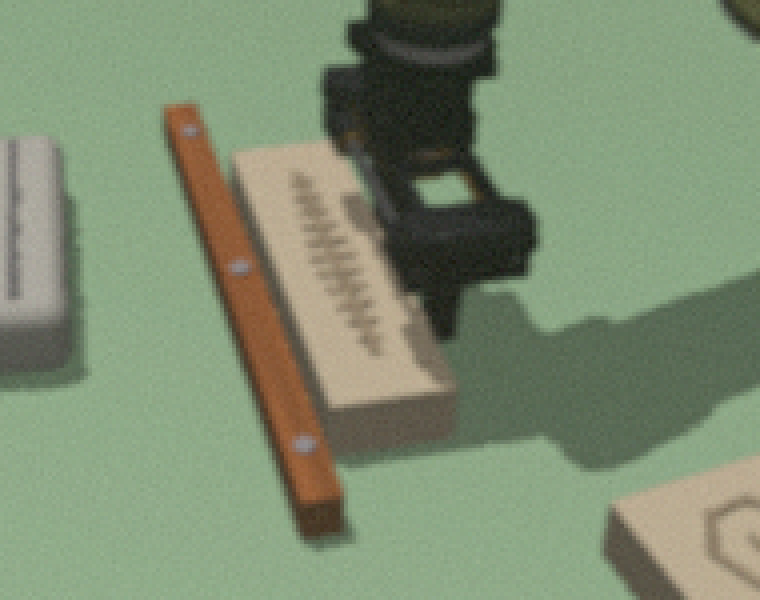

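The block is parallel to the rail (74.3° for both), with about 6 mm left to close and its ends inside the rail. I'll make the approach slowly while watching the force.

Call:
{"op": "carry_out", "data": {
  "increments": [
    [0.001,-0.0003,0,0,-1],
    [0.002,-0.0006,0,0,-1],
    [0.003,-0.0008,0,0,-1],
    [0.004,-0.0011,0,0,-1],
    [0.005,-0.0014,0,0,-1],
    [0.0055,-0.0016,0,0,-1]
  ]
}}

```text
time_s: 5.55
tool_pos: [0.5517, 0.1484, 0.1967]
tool_rot: [-179.9, 0.0, 74.3]
force: [-4.5, 1.1, 2.3]
grip_width: 0.0868
```

Call:
{"op": "carry_out", "data": {
  "increments": [
    [0.0005,-0.0001,0,0,-1],
    [0.001,-0.0003,0,0,-1]
  ]
}}

```text
time_s: 5.75
tool_pos: [0.5529, 0.148, 0.1967]
tool_rot: [-180.0, 0.0, 74.3]
force: [-3.2, 1.4, 2.3]
grip_width: 0.0869
```

Call:
{"op": "carry_out", "data": {
  "increments": [
    [0.0005,-0.0001,0,0,-1],
    [0.001,-0.0003,0,0,-1]
  ]
}}

```text
time_s: 5.95
tool_pos: [0.5538, 0.1478, 0.1967]
tool_rot: [-179.9, 0.0, 74.2]
force: [-6.7, 1.5, 3.5]
grip_width: 0.0873
```

Call:
{"op": "carry_out", "data": {
  "increments": [
    [0.0005,-0.0001,0,0,-1],
    [0.001,-0.0003,0,0,-1]
  ]
}}

```text
time_s: 6.15
tool_pos: [0.5542, 0.1477, 0.1967]
tool_rot: [-179.8, 0.0, 74.2]
force: [-8.2, 2.4, 5.6]
grip_width: 0.0868
```

Call:
{"op": "carry_out", "data": {
  "increments": [
    [0.0005,-0.0001,0,0,-1],
    [0.001,-0.0003,0,0,-1],
    [0.001,-0.0003,0,0,-1]
  ]
}}

```text
time_s: 6.45
tool_pos: [0.5545, 0.1477, 0.1966]
tool_rot: [-179.7, 0.0, 74.3]
force: [-10.5, 0.8, 7.8]
grip_width: 0.087
```

Call:
{"op": "carry_out", "data": {
  "increments": [
    [0.0005,-0.0001,0,0,-1],
    [0.001,-0.0003,0,0,-1],
    [0.001,-0.0003,0,0,-1]
  ]
}}

```text
time_s: 6.75
tool_pos: [0.5549, 0.1477, 0.1965]
tool_rot: [-179.6, 0.1, 74.3]
force: [-13.1, 2.1, 9.2]
grip_width: 0.0871
```

```bash
python3 look.py 4|grep -v 0.02; python3 -c "
import cv2;p=cv2.imread('pics/scene4.png');cv2.imwrite('pics/scene4c.png',cv2.resize(p[160:310,260:450],None,fx=4,fy=4,interpolation=3))"
```

```text
[0.5548765  0.14767935 0.19654373] [-13.06563447   2.05389522   9.20368153] 6.75
tool in rail -96.95339311767479 24.614741683486002
scene 0.036 [587.3 126.9] rail [-60.1  13.4] [263.3  96. ] 74.5 2014
scene 0.036 [517.8 423.8] rail [-207.7  280.2] [102.2 123.1] 83.2 2334
side 0.036 [518.6 422.6] rail [-206.6  279.2] [104.7 119.9] 82.4 613
side 0.036 [576.5  89.4] rail [-60.3 -25.6] [187.   96.1] 74.5 861
side 0.036 [705.1 -44.1] rail [  99.8 -119. ] [95.  29.3] 89.7 124
```

View pics/scene4c.png

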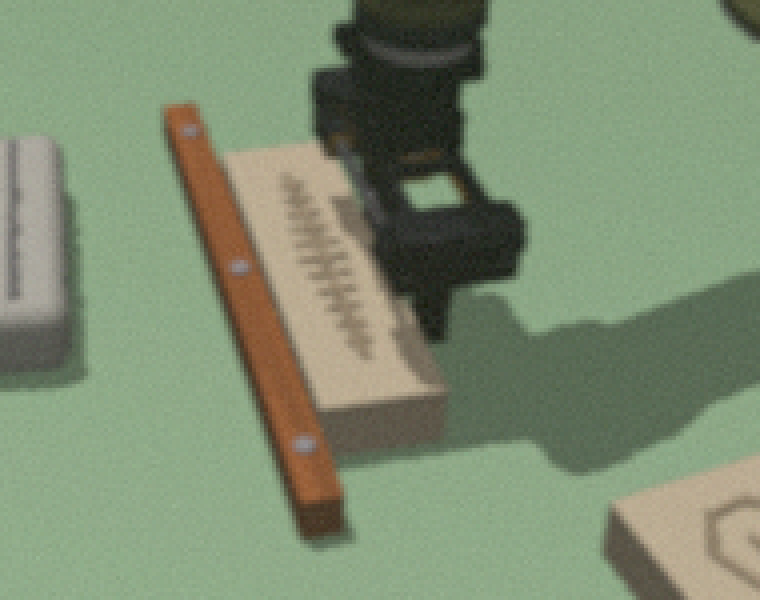

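The block's face is now at the rail (front edge −12.1 mm, expected −12.5) and the force is building. I'll press slightly harder to seat it, then back off.

Call:
{"op": "carry_out", "data": {
  "increments": [
    [0.001,-0.0003,0,0,-1],
    [0.002,-0.0006,0,0,-1],
    [0.002,-0.0006,0,0,-1],
    [0.002,-0.0006,0,0,-1]
  ]
}}

```text
time_s: 7.25
tool_pos: [0.5556, 0.1476, 0.1963]
tool_rot: [-179.4, 0.1, 74.3]
force: [-17.6, 3.2, 11.4]
grip_width: 0.0874
```

Call:
{"op": "carry_out", "data": {
  "increments": [
    [0.001,-0.0003,0,0,-1],
    [0.002,-0.0006,0,0,-1],
    [0.002,-0.0006,0,0,-1],
    [0.002,-0.0006,0,0,-1]
  ]
}}

```text
time_s: 7.65
tool_pos: [0.5563, 0.1476, 0.196]
tool_rot: [-179.1, 0.2, 74.3]
force: [-22.1, 3.6, 14.1]
grip_width: 0.087
```

It is firmly seated, so I'll retreat straight back, then up.

Call:
{"op": "carry_out", "data": {
  "increments": [
    [-0.002,0.0006,0,0,-1],
    [-0.004,0.0011,0,0,-1],
    [-0.006,0.0017,0,0,-1],
    [-0.009,0.0025,0,0,-1],
    [-0.014,0.004,0,0,-1],
    [-0.022,0.0062,0,0,-1],
    [-0.035,0.01,0,0,-1],
    [-0.05,0.014,0,0,-1],
    [-0.065,0.0184,0,0,-1],
    [-0.065,0.0184,0,0,-1],
    [-0.065,0.0184,0.03,0,-1],
    [-0.065,0.0184,0.07,0,-1],
    [-0.065,0.0184,0.11,0,-1],
    [-0.065,0.0184,0.15,0,-1],
    [-0.065,0.0184,0.19,0,-1],
    [-0.065,0.0184,0.22,0,-1],
    [-0.065,0.0184,0.22,0,-1]
  ]
}}

```text
time_s: 9.35
tool_pos: [0.4976, 0.1638, 0.4221]
tool_rot: [179.6, -0.4, 74.2]
force: [-0.0, 1.7, 0.4]
grip_width: 0.087
```

Call:
{"op": "carry_out", "data": {
  "increments": [
    [-0.01,0.04,0,0,-1],
    [-0.02,0.08,0,0,-1],
    [-0.04,0.12,0,0,-1],
    [-0.06,0.16,0,0,-1],
    [-0.08,0.2,0,0,-1],
    [-0.1,0.24,0,0,-1],
    [-0.13,0.28,0,0,-1],
    [-0.16,0.32,0,0,-1],
    [-0.19,0.36,0,0,-1],
    [-0.22,0.4,0,0,-1],
    [-0.22,0.4,0,0,-1],
    [-0.22,0.4,0,0,-1]
  ]
}}

```text
time_s: 10.55
tool_pos: [0.2748, 0.5649, 0.4152]
tool_rot: [-180.0, 0.1, 74.4]
force: [0.7, -1.0, -0.4]
grip_width: 0.0868
```

```bash
python3 look.py 5; python3 -c "
import cv2
p=cv2.imread('pics/scene5.png')[160:310,260:450];q=cv2.imread('pics/side5.png')[120:240,200:390]
cv2.imwrite('pics/both5.png',cv2.vconcat([cv2.resize(p,(570,330),interpolation=3),cv2.resize(q,(570,265),interpolation=3)]))"
python3 - <<'E'
from h import *
from cell import env
for nm in ["scene","side"]:
    a=np.load(nm+"5.npz");b=np.load(nm+"0.npz")
    for d in (b["d"],a["d"]):
        for (c,s,an),z,k,px in comps(d,b["K"],b["T"],.009,.02 ,(.3,.72,-.6,-.2)): print(nm,"brush",c,an)
E
```

```text
[0.27483606 0.56485464 0.41523239] [ 0.66094955 -1.03182916 -0.39031974] 10.55
tool in rail -479.82397177723243 349.76637607305906
scene 0.02 [606.9 106.7] rail [-35.7  -0.6] [401.   98.4] 74.6 1332
scene 0.02 [546.4 449.2] rail [-187.1  312.4] [ 77.5 153.7] 42.7 366
scene 0.036 [597.4 123.9] rail [-49.5  13.3] [262.4  75.1] 74.6 2025
scene 0.036 [518.7 423.9] rail [-206.9  280.5] [102.  121.8] 82.7 2332
side 0.02 [491.8 397.9] rail [-225.7  248.2] [ 78.3 155.4] 43.2 179
side 0.02 [605.6 107. ] rail [-37.1  -0.7] [403.4 100.9] 74.2 897
side 0.02 [704.3 -45.3] rail [  99.3 -120.4] [29.2 92.2] 0.4 107
side 0.036 [519.9 422.6] rail [-205.3  279.6] [106.3 120.7] 83.0 613
side 0.036 [597.6 123.7] rail [-49.3  13.2] [262.1  75.3] 74.2 1426
side 0.036 [705.6 -46.7] rail [ 100.9 -121.3] [89.9 27.7] 89.7 121
scene brush (468.17041015625, -422.5052795410156) 18.89556884765625
scene brush (467.6033630371094, -423.74139404296875) 19.75748062133789
side brush (468.2613220214844, -423.7844543457031) 19.218774795532227
side brush (469.0765380859375, -424.0106201171875) 19.534257888793945
```

View pics/both5.png

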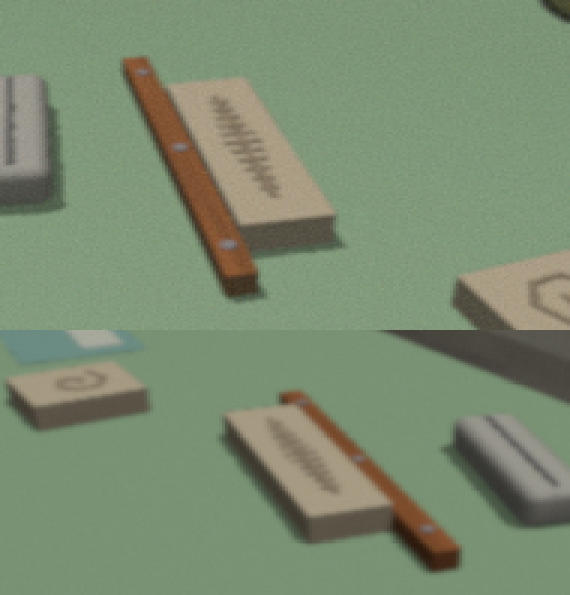

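Both views show the block flat against the rail with no gap. Its origin is at x ≈ −49.4 mm in the rail frame (nominal −50), y ≈ +13, angle 74.2–74.6° against the rail's 74.3°. The bystanders haven't moved beyond measurement noise, so I'm handing in.

```bash
python3 -c "
from cell import env
print(env.sign_off())"
```

```text
the job is handed in; nothing more can be done
None
```

The long block now lies flush along the stop rail, and I handed the job in at about 10.7 s. I pushed it along the table with both open fingertips set parallel to the rail. That swung it square, and I then pressed it home, with the last force reading about 26 N at the wrist, backed straight off and moved the arm clear.

**Block position:** both cameras put the block's origin at x ≈ −49.4 mm in the rail frame, against a nominal −50, so within calibration error. Its angle read 74.2–74.6° against the rail's 74.3°.

**Rail ends:** the block sits about 13 mm off the rail's centre, which leaves roughly 57 mm or more of rail beyond each end.

**Bystanders:** the square block and the brush measured within about 1.5 mm and 1° of where they started, which is measurement noise.

No check failed. The two cameras differed by about 0.4° on the block's angle, but neither showed a gap.

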